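# Set a bread slicing guide to its memory clip, taking up the play

## Task

Lift the bread slicing guide by its upright head board, stand it in the middle of the chopping board, lengthwise and square to it, and let go. Then take its black knob and set the steel stop plate: its drive has play, so first open the stop well past the memory clip (away from the knife slot), then come back towards the knife slot until the pointer stands level with the fin of the clip, so that the rack is left pressing on the back of the plate and the loaf cannot push it away. Move the stop only with the knob, leave the clip where it is, do not disturb the things around, and let go at the end.

Things in the scene. Friction and masses are not known exactly. Their poses are not given: they have to be found in the camera images.
- guide: bread slicing guide, loose, 0.8 kg: brown wooden base 124 (x) x 250 (y) x 18 mm on rubber feet; origin at the centre of the underside, z up. +y end (robot's left at the start): aluminium gearbox, top 40 mm up, with the black knob. The knife slot crosses it at y = -51 mm between four posts (x = +-54 mm, 97 mm high); the loaf lies on the -y side of it
- handle_grip (a point): grip point on the guide's upright head board (18 mm thick along y, 70 mm wide, top edge 100 mm above the underside) at x = 0, y = +20 mm, z = 90 mm of the guide, close to its centre of mass; axes as the guide's. Close the fingers along y from an opening under 45 mm; fingertips above 68 mm clear the knob
- board: beech chopping board lying flat on the worktop, fixed, 162 (x) x 365 (y) x 24 mm, origin at the centre of its underside, z up
- stop: steel stop plate of the guide, 84 mm wide (x), 5 mm thick (y), 20 to 74 mm above the guide's underside. It slides 36 mm along the guide's y and stays where it is left: +y opens it (thicker slices), -y is towards the knife slot. Origin on the plane of its back (+y) face, at the height of the guide's underside; axes as the guide's
- stop_pointer (a point): tip of the small steel pointer that reaches out from the plate's front edge over the scale, near the robot; moves with the stop plate. Axes as the guide's
- clip_mark (a point): fin, 2.5 mm wide, across the middle of the memory clip, a dark steel rider 14 mm wide (y) on the front (-x) edge of the base. The pointer is to stand level with it (same y in the guide's frame); it lies 3 mm in front of the pointer's tip and 7 to 26 mm to its +y side at the start. Held by friction. Axes as the guide's
- clip: the memory clip itself; origin 59 mm behind (+x) the clip mark, at the height of the guide's underside
- stop_back (a point): centre of the back (+y) face of the stop plate, where the rack's head presses when the stop is driven towards the knife slot. Axes as the guide's
- rack_head (a point): -y face of the brass rack head, caught in a bracket behind the plate with 5 mm of play, visible from above. At 0 mm from stop_back it presses on the plate and drives it towards the knife slot; at 5 mm (+y) it pulls the bracket and opens the stop; between these the knob turns and the plate stays. Axes as the guide's
- knob (a joint): turn of the knob about the guide's z, rad, from -0.1 to 2.0, growing anticlockwise seen from above. The rack moves 22 mm per rad; anticlockwise = +y = open. At the start 0.20 to 0.30. Stiff, about 0.2 N m, so grip it firmly (about 45 N); it stays where it is left
- knob_grip (a point): grip point on the knob's axis, at x = 0, y = +85 mm, z = 64 mm of the guide. The knob is a black bar 48 mm long, 14 mm thick, 44 to 68 mm above the guide's underside, on a 46 mm disc. The bar lies along this point's x, so close the fingers along its y; the point turns with the knob (bar along the guide's x at 0 rad)
- mill: bystander: wooden pepper mill, 170 mm high, 58 mm across, standing left, in front of the toaster
- onion: bystander: brown onion, 75 mm, left
- apple: bystander: red apple, 75 mm, left

How it is judged:
By the outcome, as a careful person would: the job done as asked, in the order asked, and still so for the second after the job is handed in, with the robot touching nothing.
It also fails if it takes over 72 s, if anything falls off the work surface, if the arm or the gripper's body presses on something with over 40 N, if the wrist force passes 120 N, or if a joint passes its speed limit or range.

## Robot

A 7-joint arm with a two-finger parallel gripper is mounted at the origin on a cart in front of the work surface, level with it; the furniture and walls round the work are solid. World frame = base frame: x ahead of the robot, y to its left, z up, the work surface at z = 0. Lengths are in m, angles in rad, forces in N, time in s.
With the tool pointing down it reaches from about 0.375 to 0.925 m from the base axis. Payload 3.1 kg.
Tool frame: the origin (TCP) lies midway between the tips of the shut fingers; the grasp point (between the pads) lies 19 mm behind it (robot.grip_depth is the distance from the TCP to the grasp point, in m); z points along the fingers, y is the line along which they close (so a half turn about z gives the same grasp; the last joint's range is limited). The gripper opens to 85 mm and grips with 20 to 120 N. Pads are 22 mm wide; open, the fingers measure 114 mm over their backs; the gripper's body (76 mm by 85 mm) begins 54 mm behind the grasp point. The pads swing forward as they close: fully open they stand 13 mm farther back than shut.
Start: joints at [1.093, 0.383, 0.044, 1.598, -0.018, 1.161, -0.05], TCP at [0.241, -0.604, 0.195] pointing down, gripper open.
Joint ranges: [-2.61, 2.61], [-0.41, 2.15], [-1.48, 1.57], [0, 2.5], [-1.57, 4.71], [0.05, 1.97], [-2.85, 2.85]. Speed limits (rad/s): [2.79, 2.79, 3.14, 3.14, 3.14, 3.14, 3.14].

## Interface

Orientations are given as a rotation vector (axis times angle).
In Python, from cell import robot gives the robot as it stands.
- The arm moves only by the shell command python3 shift.py 'ROWS' [OPENING]. ROWS is a JSON list of rows, 1 to 8 of them, each of 4 numbers: dx, dy, dz in m, then a turn about the tool's z in rad; each row shifts and turns the commanded pose from where the row before left it, along the tool's axes as they then stand; what a row does not reach is not made up. A row lasts 1/10 s, in which the tool goes at most 0.05 m and 0.15 rad, less where a joint would pass 70% of its speed; a pose out of reach is approached as far as the arm can. OPENING is the finger opening in m, set as the command begins (- or left out keeps the last). The fingers move at their own pace and stop on an object; the grip force is fixed at half the most. Time passes only in rows, so rows that do not move let the fingers close. It prints the time, the measured TCP pose, the force, the opening and the grip force at its end.
- robot.get_state(): the state, without advancing time (a new reading comes with each control period).
- robot.snapshot(name): name is "scene" or "top" or "wrist"; returns (picture, depth): 480x640x3 uint8, red, green, blue; 480x640 float32, m along the optical axis (not along the pixel's ray), 0 where there is no reading.
- robot.camera_info(name): a dict with "mtx" (3x3 intrinsics, pixels), "extrinsics" (4x4, takes a point from camera to world coordinates). Camera axes: x right, y up, looking along -z (the intrinsics and any distortion apply to the point x, -y, -z); pixel columns grow to the right and rows downward; lengths in m; the calibration is good to about 2 mm. A picture is of the moment at which its call begins: read the wrist's pose just before it. camera_info takes no time and is no camera call; for the wrist camera it gives the pose at the moment of the call.
- robot.close_job(): hands the job in; it is judged then, once.
The state is a dict: "time": time; "qpos": joint angles; "joint_vel": joint speeds; "effort": joint torques, N m; "position": TCP position; "ee_rot": TCP orientation; "contact_force": force on the tool from outside, world axes, zero at the start; "moment": the same for the moment, N m; "grip_width": finger opening in m; "finger_force": force on a finger pad.
Only numpy, scipy, OpenCV 4.12 (cv2) and the standard library are available. Lean on these libraries where they do the work, as an engineer would, in place of code of your own. Each camera call takes 0.05 s, during which the arm holds its last target. There are 200 camera calls.

## Working session

There is one attempt and no reset: what is moved stays moved. The work goes in short steps, Python scripts to look and compute and a shell command to move; the robot and the scene stay as the last step left them, time stands still between calls to the robot, and variables do not carry over. Pictures are saved under pics/ and viewed, at most 10 in all, crops included, and the job is handed in when it is done.

```bash
ls; mkdir -p pics; python3 - <<'E'
from cell import robot
import cv2,numpy as np
s=robot.get_state();print(s['time'],s['position'],s['ee_rot'],s['grip_width'],robot.grip_depth)
for n in("scene","top"):
    p,d=robot.snapshot(n);cv2.imwrite(f'pics/{n}0.png',p[:,:,::-1]);np.save(f'pics/{n}0.npy',d)
    c=robot.camera_info(n);print(n,c['mtx'],c['extrinsics'],[k for k in c])
E
```

```text
cell.py
pics
shift.py
0.0 [ 0.24058804 -0.60272104  0.19376787] [-3.08257085e+00 -5.92697064e-01  1.01451072e-03] 0.08554198517751908 0.0187
scene [[480.75082582   0.         316.33142199]
 [  0.         480.75082582 239.80224377]
 [  0.           0.           1.        ]] [[-0.49194629  0.63877667 -0.59156844  0.01715551]
 [-0.87042351 -0.34621912  0.34999319  0.65701643]
 [ 0.01875518  0.68709293  0.72632744  0.70452878]
 [ 0.          0.          0.          1.        ]] ['mtx', 'extrinsics']
top [[443.61667571   0.         322.08629289]
 [  0.         443.61667571 233.2796464 ]
 [  0.           0.           1.        ]] [[ 0.01534286  0.9842907  -0.17588751  0.38332519]
 [-0.99947299  0.02013017  0.02546609  0.37550617]
 [ 0.02860668  0.17540409  0.98408082  0.92675457]
 [ 0.          0.          0.          1.        ]] ['mtx', 'extrinsics']
```
View pics/scene0.png

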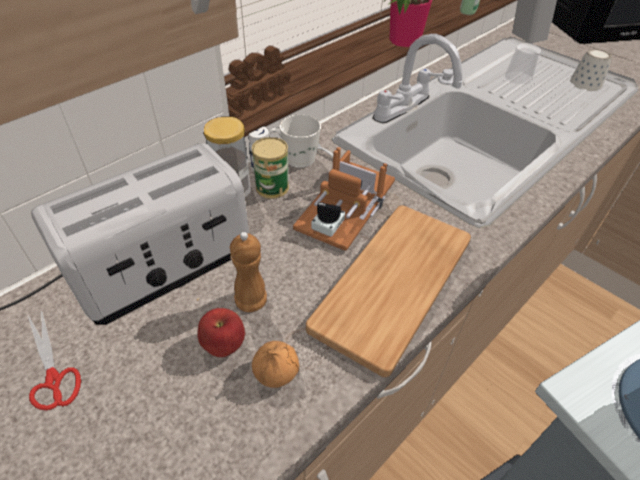

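View pics/top0.png

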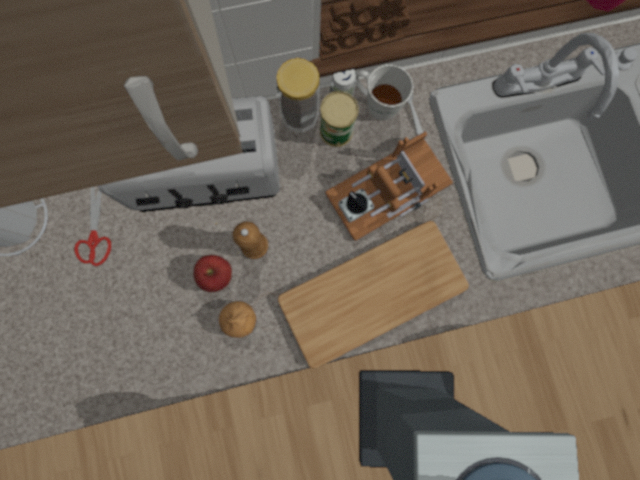

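The guide in the top view has its knob at about (355,203), head board at (390,182) and posts towards (440,170). The board's corners are near (280,298), (437,225), (467,285) and (312,365). The bystanders are left of the board, at columns 195–265. Next I'll measure with the depth image and an enlarged crop.

```bash
cat > h.py <<'E'
from cell import robot
import numpy as np, cv2
from scipy.spatial.transform import Rotation as R
def cloud(d,c):
    v,u=np.mgrid[:d.shape[0],:d.shape[1]]
    K=c['mtx'];E=c['extrinsics']
    P=np.stack([(u-K[0,2])/K[0,0]*d,-(v-K[1,2])/K[1,1]*d,-d],-1)
    return P@E[:3,:3].T+E[:3,3]
def ray(px,c,z):
    "pixel(s) onto plane of height z"
    K=c['mtx'];E=c['extrinsics'];px=np.atleast_2d(px).astype(float)
    r=np.stack([(px[:,0]-K[0,2])/K[0,0],-(px[:,1]-K[1,2])/K[1,1],-np.ones(len(px))],-1)@E[:3,:3].T
    return E[:3,3]+r*((z-E[2,3])/r[:,2])[:,None]
def proj(P,c):
    K=c['mtx'];E=c['extrinsics'];q=(np.atleast_2d(P)-E[:3,3])@E[:3,:3]
    return np.stack([K[0,0]*q[:,0]/-q[:,2]+K[0,2],K[1,1]*-q[:,1]/-q[:,2]+K[1,2]],-1)
def crop(img,x0,y0,x1,y1,k,name):
    cv2.imwrite(name,cv2.resize(img[y0:y1,x0:x1,::-1],None,fx=k,fy=k,interpolation=cv2.INTER_CUBIC))
E
python3 - <<'E'
from h import *
c=robot.camera_info('top');d=np.load('pics/top0.npy');img=cv2.imread('pics/top0.png')[:,:,::-1]
P=cloud(d,c)
crop(img,320,130,460,245,5.5,'pics/topcrop.png')
for n,(x0,y0,x1,y1),lo,hi in(('board',(270,215,475,370),.015,.033),('guide',(320,130,460,240),.012,.03)):
    Q=P[y0:y1,x0:x1];m=(Q[...,2]>lo)&(Q[...,2]<hi)
    m8=m.astype(np.uint8);k,l,s,_=cv2.connectedComponentsWithStats(m8)
    i=1+np.argmax(s[1:,4]);q=Q[l==i]
    r=cv2.minAreaRect(q[:,:2].astype(np.float32)*1000)
    print(n,len(q),np.median(q[:,2]),r,cv2.boxPoints(r))
Q=P[130:240,320:460].reshape(-1,3);q=Q[(Q[:,2]>.085)&(Q[:,2]<.115)];print(len(q));print(np.round(q[::6],3))
print(np.median(P[250:290,150:190,2]), 'counter z')
E
```

```text
board 14264 0.02451498192158358 ((425.99542236328125, 244.46376037597656), (162.3453826904297, 365.4745788574219), 27.29893684387207) [[270.05392  369.62033 ]
 [437.67264   44.850224]
 [581.9369   119.30719 ]
 [414.3182   444.0773  ]]
guide 3554 0.018303736240260715 ((645.94580078125, 207.88104248046875), (130.85812377929688, 251.1479034423828), 30.57241439819336) [[525.74194 282.7196 ]
 [653.48254  66.48452]
 [766.14966 133.04248]
 [638.40906 349.27756]]
466
[[0.744 0.337 0.088]
 [0.743 0.325 0.092]
 [0.744 0.313 0.09 ]
 [0.743 0.321 0.086]
 [0.727 0.193 0.092]
 [0.724 0.2   0.094]
 [0.722 0.204 0.095]
 [0.721 0.19  0.097]
 [0.719 0.198 0.098]
 [0.718 0.204 0.094]
 [0.722 0.188 0.085]
 [0.715 0.201 0.091]
 [0.668 0.244 0.096]
 [0.666 0.245 0.098]
 [0.664 0.248 0.096]
 [0.662 0.237 0.102]
 [0.661 0.245 0.098]
 [0.662 0.233 0.098]
 [0.659 0.241 0.1  ]
 [0.661 0.249 0.086]
 [0.657 0.239 0.098]
 [0.656 0.248 0.095]
 [0.655 0.237 0.099]
 [0.655 0.246 0.094]
 [0.652 0.236 0.102]
 [0.652 0.244 0.096]
 [0.651 0.233 0.1  ]
 [0.65  0.242 0.096]
 [0.649 0.232 0.101]
 [0.649 0.242 0.093]
 [0.64
[... 334 characters left out ...]
633 0.232 0.093]
 [0.631 0.222 0.101]
 [0.634 0.137 0.096]
 [0.632 0.232 0.09 ]
 [0.629 0.222 0.1  ]
 [0.635 0.136 0.088]
 [0.628 0.231 0.094]
 [0.627 0.22  0.1  ]
 [0.63  0.145 0.096]
 [0.63  0.131 0.096]
 [0.626 0.221 0.097]
 [0.627 0.209 0.095]
 [0.631 0.134 0.087]
 [0.624 0.223 0.097]
 [0.624 0.212 0.098]
 [0.625 0.143 0.098]
 [0.621 0.224 0.101]
 [0.621 0.212 0.099]
 [0.623 0.143 0.098]
 [0.619 0.222 0.098]
 [0.619 0.21  0.101]
 [0.622 0.143 0.096]
 [0.618 0.218 0.098]
 [0.618 0.206 0.098]
 [0.615 0.22  0.101]
 [0.615 0.208 0.1  ]
 [0.613 0.216 0.099]
 [0.614 0.222 0.088]
 [0.611 0.212 0.099]
 [0.611 0.217 0.093]
 [0.611 0.22  0.087]
 [0.609 0.216 0.087]]
0.0005746433099402815 counter z
```

View pics/topcrop.png

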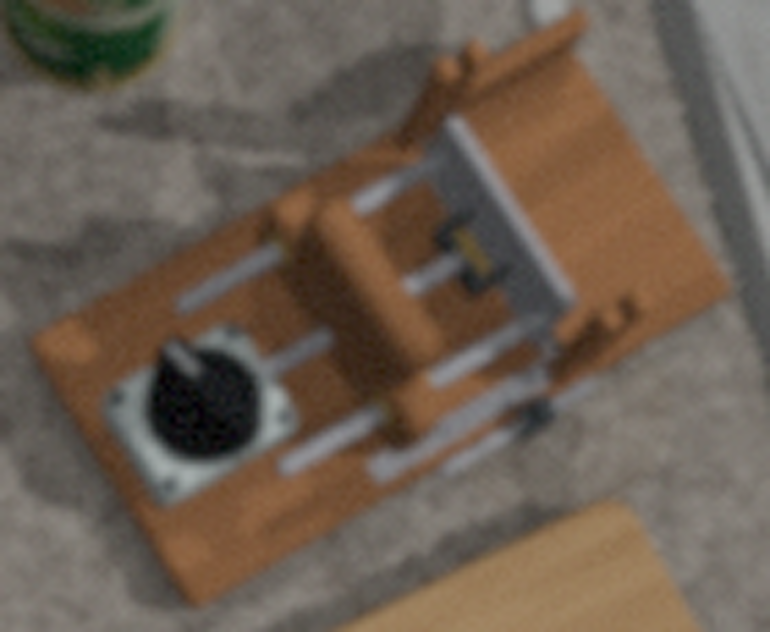

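The crop shows the knob at (205,395), head board top from (330,205) to (430,350), the plate from (455,120) to (575,300) and the clip near (535,418). The board measures 162×365 mm, as specified, with its top at 24 mm. Next I'll refine the guide pose.

```bash
cat >> h.py <<'E'
def pose2(x,y,deg):
    t=np.radians(deg);return np.array([[np.cos(t),-np.sin(t),x],[np.sin(t),np.cos(t),y],[0,0,1]])
def go(grasp,deg,w=''):
    "deltas in the tool frame to bring TCP to grasp xyz (TCP pos), finger line to deg"
    s=robot.get_state();Rm=R.from_rotvec(s['ee_rot']).as_matrix()
    yd=np.degrees(np.arctan2(Rm[1,1],Rm[0,1]));dt=(deg-yd+90)%180-90
    print(w,'t',round(s['time'],2),'tcp',np.round(s['position'],4),'q',np.round(s['qpos'],2),'yd',round(yd,2),
      '| d tool',np.round(Rm.T@(np.array(grasp)-s['position']),4),'turn(+toolz)',np.round(-np.radians(dt),4),'tilt',np.round(Rm[:2,2],4),'w',round(s['grip_width'],4))
E
python3 - <<'E'
from h import *
c=robot.camera_info('top');d=np.load('pics/top0.npy');P=cloud(d,c)
Q=P[130:240,320:460];T=pose2(.649,.2096,30.57)
g=(np.concatenate([Q[...,:2],np.ones(Q.shape[:2]+(1,))],-1)@np.linalg.inv(T).T);g[...,2]=Q[...,2]
f=g.reshape(-1,3)
b=f[(abs(f[:,2]-.0185)<.004)&(abs(f[:,0])<.075)&(abs(f[:,1])<.14)]
def edge(q,axis,sgn,bins,o=0):
    e=[]
    for lo in bins:
        m=(q[:,1-axis]>=lo)&(q[:,1-axis]<lo+.006)
        if m.sum()>5:e.append((lo+.003,np.percentile(sgn*q[m][:,axis],97)*sgn))
    return np.round(np.array(e),4)
for nm,ax,s,bn in(('+x',0,1,np.arange(-.12,.11,.024)),('-x',0,-1,np.arange(-.12,.12,.02)),('+y',1,1,np.arange(-.054,.05,.015)),('-y',1,-1,np.arange(-.054,.05,.015))):
    e=edge(b,ax,s,bn);print(nm,np.polyfit(e[:,0],e[:,1],1),e.tolist())
h=f[(f[:,2]>.0965)&(abs(f[:,1]-.02)<.02)]
r=cv2.minAreaRect(h[:,:2].astype(np.float32)*1000);print('head',len(h),r)
k=f[(abs(f[:,2]-.066)<.004)&(abs(f[:,1]-.085)<.04)];print('knob',len(k),k.mean(0))
for n,(x0,y0,x1,y1) in dict(mill=(228,215,272,262),apple=(190,250,235,295),onion=(216,296,260,340)).items():
    q=P[y0:y1,x0:x1].reshape(-1,3);q=q[q[:,2]>.03];print(n,q.min(0).round(3),q.max(0).round(3))
T=pose2(.649,.2096,30.57)@[0,.02,1];go([*T[:2],.073],120.57)
E
```

```text
+x [0.03916667 0.0555225 ] [[-0.117, 0.0511], [-0.093, 0.0516], [-0.069, 0.0513], [-0.045, 0.0505], [-0.021, 0.056], [0.003, 0.0609], [0.027, 0.0587], [0.051, 0.0573], [0.075, 0.056], [0.099, 0.0583]]
-x [-0.0202972  -0.05941708] [[-0.117, -0.0565], [-0.097, -0.0563], [-0.077, -0.0568], [-0.057, -0.0617], [-0.037, -0.0555], [-0.017, -0.0599], [0.003, -0.0625], [0.023, -0.0609], [0.043, -0.0599], [0.063, -0.0605], [0.083, -0.0601], [0.103, -0.0607]]
+y [0.02547619 0.12018143] [[-0.051, 0.1177], [-0.036, 0.1199], [-0.021, 0.1185], [-0.006, 0.1222], [0.009, 0.1213], [0.024, 0.121], [0.039, 0.1196]]
-y [-0.01761905 -0.11886286] [[-0.051, -0.117], [-0.036, -0.1177], [-0.021, -0.1194], [-0.006, -0.12], [0.009, -0.1199], [0.024, -0.1186], [0.039, -0.1187]]
head 245 ((-0.16244125366210938, 20.362323760986328), (15.982139587402344, 65.33045959472656), 89.84693908691406)
knob 165 [0.01605648 0.08176809 0.06751348]
mill [0.383 0.376 0.034] [0.544 0.515 0.927]
apple [0.383 0.376 0.031] [0.493 0.603 0.927]
onion [0.334 0.376 0.03 ] [0.403 0.552 0.927]
 t 0.1 tcp [ 0.2406 -0.6028  0.1939] q [ 1.09  0.38  0.04  1.6  -0.02  1.16 -0.05] yd -68.23 | d tool [ 0.6775 -0.6225  0.1223] turn(+toolz) -0.1536 tilt [-0.001   0.0021] w 0.0855
```

```bash
python3 shift.py '[[0.02,-0.018,0,-0.02],[0.034,-0.031,0,-0.02],[0.034,-0.031,0,-0.02],[0.034,-0.031,0,-0.02],[0.034,-0.031,0,-0.02],[0.034,-0.031,0,-0.02],[0.034,-0.031,0,-0.02],[0.034,-0.031,0,0]]' 0.042
python3 shift.py '[[0.03,-0.038,0,0],[0.03,-0.038,0,0],[0.03,-0.038,0,0],[0.03,-0.038,0,0],[0.03,-0.038,0,0],[0.03,-0.038,0,0],[0.03,-0.038,0,0],[0.0,0.0,0,0]]'
python3 -c "
from h import *
go([.6388,.2268,.073],120.5)"
```

```text
time: 0.9
position: [0.3699, -0.2776, 0.1948]
ee_rot: [-3.036, -0.808, 0.0]
contact_force: [1.3, 0.4, 0.9]
grip_width: 0.042
finger_force: 0.0
time: 1.7
position: [0.4201, 0.0633, 0.1958]
ee_rot: [-3.028, -0.826, -0.004]
contact_force: [0.3, -0.0, -0.1]
grip_width: 0.0417
finger_force: 0.0
 t 1.7 tcp [0.4201 0.0633 0.1958] q [ 0.4  -0.03 -0.62  2.08 -0.02  1.08 -1.25] yd -59.49 | d tool [ 0.271  -0.0296  0.1237] turn(+toolz) 0.0002 tilt [0.0017 0.0032] w 0.0417
```

```bash
python3 shift.py '[[0.04,-0.005,0,0],[0.045,-0.005,0,0],[0.045,-0.005,0,0],[0.045,-0.005,0,0],[0.045,-0.005,0,0],[0.045,-0.004,0,0],[0,0,0.02,0],[0,0,0,0]]'
python3 - <<'E'
from h import *
go([.6388,.2268,.073],120.5)
c=robot.camera_info('wrist');p,d=robot.snapshot('wrist');cv2.imwrite('pics/wr1.png',p[:,:,::-1]);
P=cloud(d,c);q=P.reshape(-1,3);q=q[(d.ravel()>0)&(q[:,2]>.094)&(q[:,2]<.105)]
T=np.linalg.inv(pose2(.649,.2096,30.57));f=np.c_[q[:,:2],np.ones(len(q))]@T.T
f=f[(abs(f[:,0])<.045)&(abs(f[:,1]-.02)<.03)];print(len(f));print(cv2.minAreaRect(f[:,:2].astype(np.float32)*1000))
E
```

```text
time: 2.5
position: [0.6336, 0.2115, 0.1708]
ee_rot: [-3.036, -0.809, 0.012]
contact_force: [-0.8, -1.1, -0.4]
grip_width: 0.0417
finger_force: 0.0
 t 2.5 tcp [0.6336 0.2115 0.1708] q [ 0.08  0.52 -0.63  1.54  0.32  1.19 -1.66] yd -60.17 | d tool [ 0.0128 -0.0105  0.0977] turn(+toolz) -0.0117 tilt [-0.0075 -0.002 ] w 0.0417
1874
((1.4238929748535156, 19.867084503173828), (68.17996978759766, 17.184228897094727), 0.6412607431411743)
```

View pics/wr1.png

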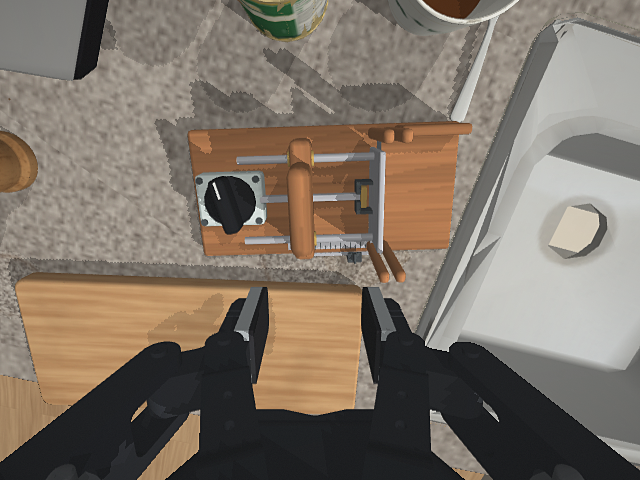

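The wrist view shows the head board at (300,210), plate at (378,195), rack head at (365,197), clip at (352,257) and knob at (230,203). The head board measures 68×17 mm and lies within 2 mm of the first estimate.

```bash
python3 shift.py '[[0.0133,-0.0105,0,-0.018],[0,0,0.01,0],[0,0,0.02,0],[0,0,0.02,0],[0,0,0,0],[0,0,0,0]]'
python3 -c "
from h import *
go([.6394,.2273,.073],120.9)"
```

```text
time: 3.15
position: [0.6412, 0.2266, 0.1251]
ee_rot: [3.028, 0.833, -0.002]
contact_force: [0.0, 0.2, -0.2]
grip_width: 0.0421
finger_force: 0.0
 t 3.15 tcp [0.6412 0.2266 0.1251] q [ 0.05  0.58 -0.62  1.55  0.36  1.12 -1.69] yd -59.23 | d tool [-0.0011 -0.0015  0.0521] turn(+toolz) -0.0023 tilt [-0.0009 -0.0013] w 0.0421
```

```bash
python3 shift.py '[[-0.001,-0.0015,0.018,-0.002],[0,0,0.018,0],[0,0,0.014,0],[0,0,0,0],[0,0,0,0]]'
python3 shift.py '[[0,0,0,0],[0,0,0,0],[0,0,0,0],[0,0,0,0],[0,0,0,0],[0,0,0,0]]' 0.0
python3 -c "
from h import *
go([.6394,.2273,.073],120.9)"
```

```text
time: 3.65
position: [0.6396, 0.2286, 0.0741]
ee_rot: [-3.028, -0.838, 0.003]
contact_force: [0.9, 0.4, 0.4]
grip_width: 0.0419
finger_force: 0.0
time: 4.25
position: [0.6402, 0.2288, 0.0753]
ee_rot: [3.028, 0.838, 0.0]
contact_force: [-0.1, -0.7, 0.6]
grip_width: -0.0
finger_force: 0.0
 t 4.25 tcp [0.6402 0.2288 0.0753] q [ 0.03  0.64 -0.6   1.59  0.4   1.04 -1.71] yd -59.07 | d tool [-0.0015  0.0009  0.0023] turn(+toolz) 0.0006 tilt [0.0002 0.    ] w -0.0
```

The fingers shut to zero, so the grasp missed. I'll look before doing anything else.

```bash
python3 - <<'E'
from h import *
p,d=robot.snapshot('wrist');q,_=robot.snapshot('scene');t,_=robot.snapshot('top')
a=cv2.resize(p,(400,300));b=cv2.resize(q[100:280,250:450],(333,300));e=cv2.resize(t[120:250,310:470],(369,300))
cv2.imwrite('pics/chk.png',np.vstack([np.hstack([a,np.zeros((300,0,3),np.uint8),cv2.resize(q[130:260,270:420],(346,300))]),np.hstack([e,np.zeros((300,746-369,3),np.uint8)])])[:,:,::-1])
s=robot.get_state();print(s)
E
```

```text
{'time': 4.4, 'qpos': array([ 0.02921976,  0.63532712, -0.59791291,  1.58575881,  0.39665822,
        1.04434806, -1.71061618]), 'joint_vel': array([-5.39202696e-04, -6.20060217e-06, -1.42013797e-04,  4.95654009e-04,
       -1.26029845e-03,  9.05666715e-04, -1.39952609e-03]), 'effort': array([ 3.63202435e-04, -4.78923655e+01, -8.35087627e+00, -2.17426085e+01,
        9.66437452e-03,  1.29476186e-03,  3.15349121e-05]), 'position': array([0.64015826, 0.22878607, 0.07517482]), 'ee_rot': array([-3.02780984e+00, -8.37725345e-01,  3.63936171e-05]), 'contact_force': array([-0.0554539 ,  0.1589129 , -0.12001533]), 'moment': array([-0.01115312,  0.07955665, -0.00608417]), 'finger_force': 0.0, 'grip_width': -0.00019111957217664866}
```

View pics/chk.png

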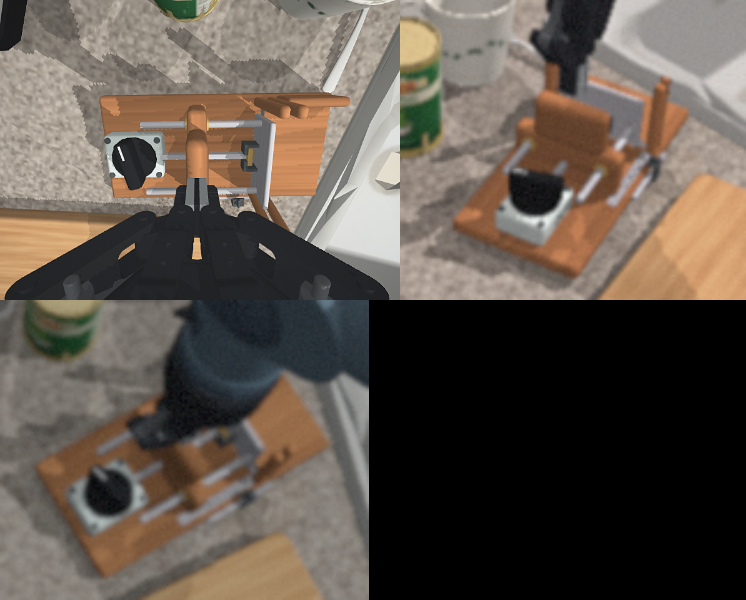

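```bash
python3 - <<'E'
from h import *
s=robot.get_state();p=s['position'];G=p+[0,0,.0187]
for n in('top','scene','wrist'):
    c=robot.camera_info(n);print(n,proj(p,c),proj(G,c),c['mtx'][0,0],c['extrinsics'][:3].round(3).tolist())
img,d=robot.snapshot('wrist');P=cloud(d,robot.camera_info('wrist'))
# column through head/fingers: world points
for v in range(160,420,15):print(v,P[v,316].round(3),img[v,316])
q,ds=robot.snapshot('scene');S=cloud(ds,robot.camera_info('scene'))
m=(ds>0)&(q.sum(-1)<150)&(S[...,2]>.02)&(abs(S[...,0]-.64)<.08)&(abs(S[...,1]-.22)<.08);f=S[m];i=np.argsort(f[:,2])[:400:40];print(f[i].round(3));v,u=np.nonzero(m);print(np.c_[u,v][i])
E
```

```text
top [[385.21886314 183.02549242]] [[386.8297389  180.28537137]] 443.61667571302166 [[0.015, 0.984, -0.176, 0.383], [-0.999, 0.02, 0.025, 0.376], [0.029, 0.175, 0.984, 0.927]]
scene [[343.16663169 183.72297824]] [[343.72080613 176.50992231]] 480.7508258237489 [[-0.492, 0.639, -0.592, 0.017], [-0.87, -0.346, 0.35, 0.657], [0.019, 0.687, 0.726, 0.705]]
wrist [[313.31526981 271.3877591 ]] [[313.18976254 286.34712618]] 349.5230984728681 [[0.514, 0.817, 0.26, 0.707], [-0.858, 0.49, 0.156, 0.268], [-0.0, -0.303, 0.953, 0.253]]
160 [0.688 0.256 0.016] [140  97  66]
175 [0.684 0.253 0.057] [117  82  56]
190 [0.677 0.249 0.06 ] [208 142  96]
205 [0.67  0.245 0.06 ] [149 102  70]
220 [0.67  0.245 0.091] [106  74  52]
235 [0.665 0.242 0.099] [203 139  94]
250 [0.659 0.239 0.099] [214 145  99]
265 [0.653 0.235 0.099] [214 145  98]
280 [0.646 0.231 0.099] [212 143  96]
295 [0.65  0.233 0.124] [35 36 37]
310 [0.65  0.233 0.136] [33 34 36]
325 [0.65  0.233 0.147] [31 33 34]
340 [0.646 0.231 0.148] [41 41 42]
355 [0.64  0.227 0.148] [40 40 41]
370 [0.635 0.224 0.148] [38 40 41]
385 [0.536 0.164 0.022] [222 177 125]
400 [0.524 0.157 0.022] [224 183 131]
415 [0.511 0.149 0.023] [121  99  76]
[[0.61  0.155 0.026]
 [0.59  0.274 0.044]
 [0.611 0.297 0.046]
 [0.607 0.292 0.05 ]
 [0.584 0.272 0.057]
 [0.605 0.296 0.061]
 [0.603 0.291 0.066]
 [0.598 0.287 0.068]
 [0.631 0.238 0.125]
 [0.634 0.237 0.139]]
[[379 199]
 [336 217]
 [321 214]
 [324 213]
 [339 214]
 [323 210]
 [326 208]
 [329 208]
 [343 168]
 [343 161]]
```

```bash
python3 - <<'E'
from h import *
p,d=robot.snapshot('wrist');q,_=robot.snapshot('scene')
a=cv2.resize(p[180:420,230:400],(425,600));b=cv2.resize(q[135:215,305:355],(375,600),interpolation=cv2.INTER_CUBIC)
cv2.imwrite('pics/chk2.png',np.hstack([a,b])[:,:,::-1])
P=cloud(d,robot.camera_info('wrist'))
for u in(285,295,305,325,335,345):print(u,[(v,*P[v,u].round(3)) for v in range(250,340,15)])
E
```

```text
285 [(250, np.float64(0.63), np.float64(0.244), np.float64(0.04)), (265, np.float64(0.612), np.float64(0.236), np.float64(0.017)), (280, np.float64(0.602), np.float64(0.23), np.float64(0.017)), (295, np.float64(0.591), np.float64(0.224), np.float64(0.017)), (310, np.float64(0.641), np.float64(0.242), np.float64(0.13)), (325, np.float64(0.641), np.float64(0.241), np.float64(0.141))]
295 [(250, np.float64(0.634), np.float64(0.239), np.float64(0.04)), (265, np.float64(0.616), np.float64(0.23), np.float64(0.016)), (280, np.float64(0.605), np.float64(0.224), np.float64(0.017)), (295, np.float64(0.595), np.float64(0.218), np.float64(0.018)), (310, np.float64(0.642), np.float64(0.238), np.float64(0.129)), (325, np.float64(0.642), np.float64(0.238), np.float64(0.14))]
305 [(250, np.float64(0.656), np.float64(0.243), np.float64(0.098)), (265, np.float64(0.65), np.float64(0.239), np.float64(0.099)), (280, np.float64(0.643), np.float64(0.235), np.float64(0.099)), (295, np.float64(0.648), np.float64(0.237), np.float64(0.125)), (310, np.float64(0.648), np.float64(0.237), np.float64(0.136)), (325,
[... 518 characters left out ...]
5, np.float64(0.631), np.float64(0.205), np.float64(0.018)), (280, np.float64(0.621), np.float64(0.199), np.float64(0.017)), (295, np.float64(0.61), np.float64(0.192), np.float64(0.017)), (310, np.float64(0.707), np.float64(0.268), np.float64(0.253)), (325, np.float64(0.65), np.float64(0.225), np.float64(0.141))]
345 [(250, np.float64(0.65), np.float64(0.211), np.float64(0.04)), (265, np.float64(0.635), np.float64(0.199), np.float64(0.017)), (280, np.float64(0.625), np.float64(0.193), np.float64(0.019)), (295, np.float64(0.614), np.float64(0.186), np.float64(0.018)), (310, np.float64(0.652), np.float64(0.221), np.float64(0.129)), (325, np.float64(0.652), np.float64(0.222), np.float64(0.14))]
```

View pics/chk2.png

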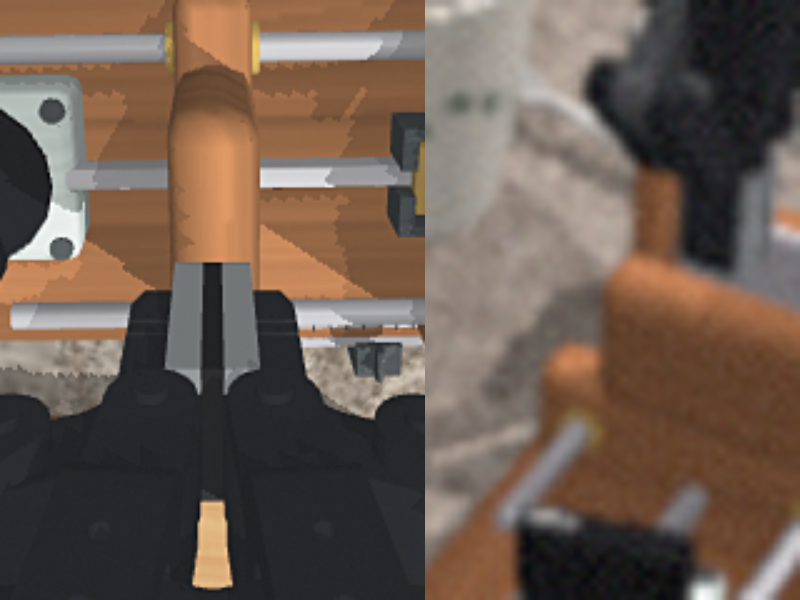

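The pads are shut with their tips at z≈0.115, just above the head board (top edge at 0.10). So they really are about 40 mm higher than the reported TCP. I'll reopen, go down 25 mm (safe whichever reading is right) and look at the fingertip depth again.

```bash
python3 shift.py '[[0,0,0,0],[0,0,0,0],[0,0,0,0],[0,0,0.012,0],[0,0,0.013,0],[0,0,0,0],[0,0,0,0]]' 0.042
python3 - <<'E'
from h import *
go([.6394,.2273,.073],120.9)
p,d=robot.snapshot('wrist');c=robot.camera_info('wrist');P=cloud(d,c)
cv2.imwrite('pics/w3.png',p[:,:,::-1])
m=(p.max(-1)<60)&(d>0)&(d<.3)
for u in range(240,400,10):
    v=np.nonzero(m[200:400,u])[0]
    if len(v):v=v[0]+200;print(u,v,P[v+3,u].round(3),p[v+3,u])
E
```

```text
time: 5.3
position: [0.6392, 0.2283, 0.0487]
ee_rot: [3.028, 0.838, -0.004]
contact_force: [-1.1, -0.6, -0.7]
grip_width: 0.0421
finger_force: 0.0
 t 5.3 tcp [0.6392 0.2283 0.0487] q [ 0.02  0.67 -0.58  1.6   0.41  1.01 -1.72] yd -59.06 | d tool [-0.0004  0.001  -0.0243] turn(+toolz) 0.0006 tilt [-0.0024 -0.0008] w 0.0421
240 259 [0.621 0.266 0.043] [14 14 15]
250 324 [0.638 0.253 0.123] [30 30 31]
260 293 [0.639 0.253 0.101] [32 32 34]
370 297 [0.661 0.215 0.103] [30 30 32]
380 328 [0.661 0.215 0.124] [40 39 40]
390 298 [0.662 0.205 0.096] [38 41 43]
```

View pics/w3.png

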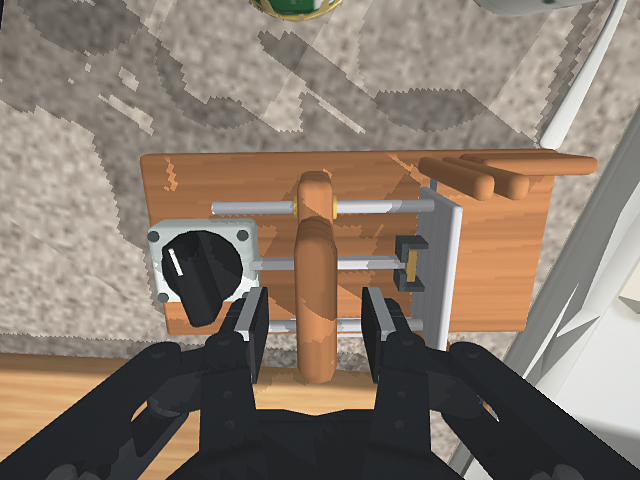

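In this view the pads at (258,330) and (372,330) straddle the head board (centre at column 317), so sideways is right. Their tips are at z≈0.095 while the reported TCP is 0.049, so the reported z is about 40 mm too low. I'll go down another 18 mm and close.

```bash
python3 shift.py '[[0,0,0.009,0],[0,0,0.009,0],[0,0,0,0],[0,0,0,0]]'
python3 shift.py '[[0,0,0,0],[0,0,0,0],[0,0,0,0],[0,0,0,0],[0,0,0,0],[0,0,0,0]]' 0.0
```

```text
time: 5.75
position: [0.6397, 0.2285, 0.0315]
ee_rot: [3.028, 0.838, -0.002]
contact_force: [1.2, 1.0, 0.6]
grip_width: 0.0419
finger_force: 0.0
time: 6.35
position: [0.6407, 0.2287, 0.0328]
ee_rot: [3.028, 0.837, 0.001]
contact_force: [0.7, -0.9, 2.2]
grip_width: 0.0169
finger_force: 59.9
```

Gripped with 60 N on a 17 mm width. Now I'll lift and check the mill clearance.

```bash
python3 shift.py '[[0,0,-0.005,0],[0,0,-0.015,0],[0,0,-0.02,0],[0,0,-0.02,0],[0,0,0,0],[0,0,0,0]]'
python3 - <<'E'
from h import *
go([.4184,.2631,.09],117.3)
print(robot.get_state()['contact_force'].round(1))
c=robot.camera_info('top');d=np.load('pics/top0.npy');P=cloud(d,c)
for n,(x0,y0,x1,y1) in dict(mill=(228,215,272,262),apple=(190,250,235,295),onion=(216,296,260,340)).items():
    q=P[y0:y1,x0:x1].reshape(-1,3);q=q[(q[:,2]>.03)&(q[:,2]<.2)];print(n,q.min(0).round(3),q.max(0).round(3))
# hang level? base top from wrist depth
dd=robot.snapshot('wrist')[1];W=cloud(dd,robot.camera_info('wrist'))
s=robot.get_state();a=np.radians(30.9);cen=s['position'][:2]-.02*np.array([-np.sin(a),np.cos(a)])
f=(W[...,:2]-cen)@np.array([[np.cos(a),-np.sin(a)],[np.sin(a),np.cos(a)]])
for X,Y in((.045,.11),(.045,-.02),(.045,.03),(-.05,.11),(.045,-.11),(-.03,-.11)):
    m=(dd>0)&(abs(f[...,0]-X)<.006)&(abs(f[...,1]-Y)<.008);print(X,Y,m.sum(),np.median(W[m][:,2]) if m.any() else None)
E
```

```text
time: 6.95
position: [0.6396, 0.2288, 0.0919]
ee_rot: [-3.028, -0.839, 0.001]
contact_force: [0.7, -0.6, -7.9]
grip_width: 0.0174
finger_force: 59.1
 t 6.95 tcp [0.6396 0.2288 0.0919] q [ 0.03  0.62 -0.61  1.58  0.38  1.07 -1.7 ] yd -59.04 | d tool [-0.1721 -0.1432  0.002 ] turn(+toolz) 0.0639 tilt [-0.0005 -0.0001] w 0.0174
[ 0.7 -0.6 -7.9]
mill [0.493 0.465 0.034] [0.544 0.515 0.172]
apple [0.42  0.532 0.031] [0.493 0.603 0.073]
onion [0.334 0.48  0.03 ] [0.403 0.552 0.078]
0.045 0.11 607 0.07494729141859471
0.045 -0.02 624 0.0749319065978482
0.045 0.03 873 0.09509023718954682
-0.05 0.11 215 0.07531940253459102
0.045 -0.11 113 0.074898283566629
-0.03 -0.11 446 0.0750589475968558
```

The guide hangs level with its underside at 57 mm, it weighs 7.9 N as it should, and the mill (y ≥ 0.465) is well clear.

```bash
python3 shift.py '[[-0.01,-0.008,0,0.01],[-0.026,-0.022,0,0.01],[-0.033,-0.027,0,0.011],[-0.033,-0.027,0,0.011],[-0.033,-0.027,0,0.011],[-0.024,-0.02,0,0.011],[-0.013,-0.012,0,0],[0,0,0,0]]'
python3 shift.py '[[0,0,0,0],[0,0,0,0]]'
python3 -c "
from h import *
go([.4184,.2631,.09],117.3)"
```

```text
time: 7.8
position: [0.4157, 0.2705, 0.0909]
ee_rot: [3.05, 0.749, -0.007]
contact_force: [0.5, -0.4, -7.8]
grip_width: 0.0172
finger_force: 59.1
time: 8.0
position: [0.4223, 0.2694, 0.0923]
ee_rot: [-3.054, -0.737, -0.002]
contact_force: [1.0, -0.3, -7.9]
grip_width: 0.0168
finger_force: 59.1
 t 8.0 tcp [0.4223 0.2694 0.0923] q [-0.01  0.31 -0.72  2.01  0.26  0.91 -1.97] yd -62.85 | d tool [-0.0064  0.0039  0.0022] turn(+toolz) -0.0026 tilt [0.0013 0.0004] w 0.0168
```

```bash
python3 shift.py '[[-0.0064,0.0039,0,-0.003],[0,0,0.01,0],[0,0,0.01,0],[0,0,0,0],[0,0,0,0]]'
python3 - <<'E'
from h import *
go([.4184,.2631,.09],117.3)
def rect(cam,lo,hi,cen,rad):
    p,d=robot.snapshot(cam);W=cloud(d,robot.camera_info(cam))
    m=(d>0)&(W[...,2]>lo)&(W[...,2]<hi)&(np.hypot(W[...,0]-cen[0],W[...,1]-cen[1])<rad)
    k,l,s,_=cv2.connectedComponentsWithStats(m.astype(np.uint8));i=1+np.argmax(s[1:,4]);q=W[l==i]
    r=cv2.minAreaRect(q[:,:2].astype(np.float32)*1000);print(cam,lo,len(q),r);return q
for cam in('wrist','top','scene'):
    q=rect(cam,.045,.064,(.426,.2445),.2)   # guide base top
    rect(cam,.018,.031,(.426,.2445),.25)    # board top
E
```

```text
time: 8.5
position: [0.4159, 0.2633, 0.0713]
ee_rot: [3.052, 0.745, -0.003]
contact_force: [0.4, -0.4, -7.0]
grip_width: 0.0174
finger_force: 59.1
 t 8.5 tcp [0.4159 0.2633 0.0713] q [-0.01  0.33 -0.71  2.04  0.28  0.86 -1.98] yd -62.56 | d tool [ 0.0021  0.0014 -0.0187] turn(+toolz) 0.0024 tilt [-0.0018 -0.0004] w 0.0174
wrist 0.045 31774 ((424.96923828125, 244.88204956054688), (123.2938003540039, 248.9065399169922), 27.79155731201172)
wrist 0.018 39514 ((426.81561279296875, 245.69082641601562), (161.25601196289062, 365.2665100097656), 27.325885772705078)
top 0.045 2328 ((404.7332763671875, 277.4757995605469), (128.0441131591797, 173.81005859375), 27.352964401245117)
top 0.018 4322 ((426.1461181640625, 244.39111328125), (161.96920776367188, 365.7475891113281), 27.42574691772461)
scene 0.045 3140 ((420.41351318359375, 244.68807983398438), (131.07025146484375, 250.83984375), 26.925281524658203)
scene 0.018 5674 ((425.2608642578125, 247.1704559326172), (162.56292724609375, 365.610107421875), 27.420907974243164)
```

```bash
python3 shift.py '[[0.002,0,0.003,0.007],[0,0,0.004,0],[0,0,0.003,0],[0,0,0.002,0],[0,0,0.001,0],[0,0,0,0],[0,0,0,0]]'
```

```text
time: 9.5
position: [0.4183, 0.2646, 0.0592]
ee_rot: [-3.054, -0.734, -0.0]
contact_force: [0.8, -0.6, -7.6]
grip_width: 0.0171
finger_force: 59.2
```

```bash
python3 shift.py '[[0,0,0.001,0],[0,0,0.001,0],[0,0,0,0]]'; python3 shift.py '[[0,0,0.0007,0],[0,0,0,0]]'
```

```text
time: 9.8
position: [0.4182, 0.2644, 0.0571]
ee_rot: [3.054, 0.734, -0.0]
contact_force: [0.3, -0.2, -8.8]
grip_width: 0.0172
finger_force: 59.2
time: 10.0
position: [0.4183, 0.2646, 0.0567]
ee_rot: [3.054, 0.734, 0.0]
contact_force: [-1.5, -0.3, -4.9]
grip_width: 0.0174
finger_force: 59.6
```

Contact is beginning. I'll ease down a little more, release, rise, and measure.

```bash
python3 shift.py '[[0,0,0.0007,0],[0,0,0,0]]'; python3 shift.py '[[0,0,0,0],[0,0,0,0],[0,0,0,0],[0,0,0,0]]' 0.042; python3 shift.py '[[0,0,-0.01,0],[0,0,-0.03,0],[0,0,-0.04,0],[0,0,-0.02,0],[0,0,0,0],[0,0,0,0]]'
cat >> h.py <<'E'
def rect(cam,lo,hi,cen,rad):
    p,d=robot.snapshot(cam);W=cloud(d,robot.camera_info(cam))
    m=(d>0)&(W[...,2]>lo)&(W[...,2]<hi)&(np.hypot(W[...,0]-cen[0],W[...,1]-cen[1])<rad)
    k,l,s,_=cv2.connectedComponentsWithStats(m.astype(np.uint8));i=1+np.argmax(s[1:,4]);q=W[l==i]
    r=cv2.minAreaRect(q[:,:2].astype(np.float32)*1000);print(cam,lo,len(q),r);return p,W
E
python3 - <<'E'
from h import *
rect('wrist',.034,.050,(.426,.2445),.2)
p,W=rect('wrist',.018,.031,(.426,.2445),.25)
cv2.imwrite('pics/w4.png',p[:,:,::-1]);np.save('pics/w4.npy',W)
c=robot.camera_info('wrist');np.savez('pics/w4c.npz',**c)
# predicted knob centre with guide at board centre
T=pose2(.4268,.2457,27.33)@[0,.085,1];print(T);print(proj([[*T[:2],.092]],c));go([*T[:2],.05],117.3+14)
E
```

```text
time: 10.2
position: [0.4183, 0.2645, 0.0566]
ee_rot: [3.054, 0.734, -0.0]
contact_force: [-3.7, -2.3, 3.1]
grip_width: 0.0175
finger_force: 60.6
time: 10.6
position: [0.419, 0.2651, 0.0562]
ee_rot: [-3.054, -0.734, -0.002]
contact_force: [-0.2, 0.3, -0.1]
grip_width: 0.0423
finger_force: 0.0
time: 11.2
position: [0.4186, 0.2646, 0.1564]
ee_rot: [3.054, 0.734, 0.002]
contact_force: [0.1, -0.9, 0.1]
grip_width: 0.0422
finger_force: 0.0
wrist 0.034 16802 ((425.7644958496094, 245.62158203125), (123.23420715332031, 250.00375366210938), 27.136959075927734)
wrist 0.018 27037 ((425.6035461425781, 244.76686096191406), (162.17994689941406, 365.6601867675781), 27.431049346923828)
[0.38777524 0.32121204 1.        ]
[[224.27493941 236.78719656]]
 t 11.3 tcp [0.4174 0.2638 0.1547] q [ 0.05  0.21 -0.76  1.97  0.17  1.02 -1.88] yd -62.97 | d tool [-0.     -0.0647  0.1047] turn(+toolz) -0.249 tilt [-0.0019 -0.0012] w 0.0421
```

View pics/w4.png

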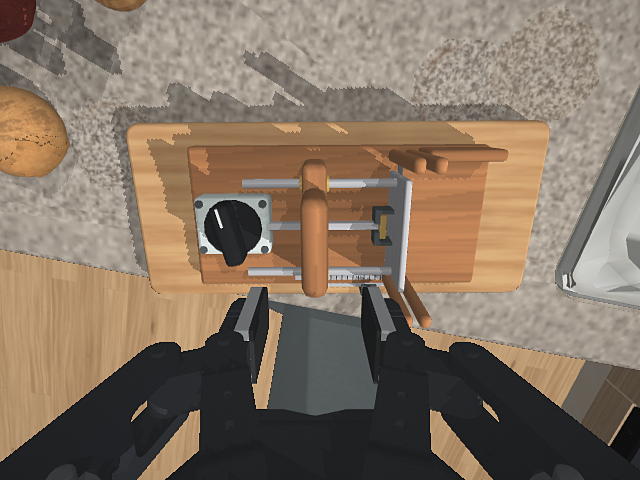

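The guide stands within 1 mm and 0.3° of the board's centre. The knob bar runs from (218,215) to (235,265), the rack head is at (383,226) and the clip near (365,287). Next I'll measure the bar's angle.

```bash
python3 - <<'E'
from h import *
W=np.load('pics/w4.npy');T=pose2(.4257,.2451,27.3)
f=np.concatenate([W[...,:2],np.ones(W.shape[:2]+(1,))],-1)@np.linalg.inv(T).T;f[...,2]=W[...,2]
m=(abs(f[...,1]-.085)<.035)&(abs(f[...,0])<.035)&(f[...,2]>.083)&(f[...,2]<.1)
q=f[m];print(len(q),q[:,2].max(),q[:,:2].mean(0));print(cv2.minAreaRect(q[:,:2].astype(np.float32)*1000))
h=f[(abs(f[...,1]-.02)<.03)&(abs(f[...,0])<.045)&(f[...,2]>.119)&(f[...,2]<.13)];print('head',cv2.minAreaRect(h[:,:2].astype(np.float32)*1000))
v,u=np.nonzero(m);print(u.min(),u.max(),v.min(),v.max())
s=f[(abs(f[...,0])<.03)&(abs(f[...,1]+.03)<.05)&(f[...,2]>.085)&(f[...,2]<.104)];print('plate',cv2.minAreaRect(s[:,:2].astype(np.float32)*1000))
E
```

```text
1253 0.09371291703450899 [0.00205854 0.08388276]
((0.40986061096191406, 84.77290344238281), (47.75147247314453, 14.153759956359863), 12.914965629577637)
head ((0.5295753479003906, 20.055503845214844), (66.5406723022461, 15.619096755981445), 0.4651475250720978)
209 244 204 266
plate ((-0.1218414306640625, -17.679561614990234), (59.917633056640625, 58.49365234375), 0.37010762095451355)
```

```bash
python3 shift.py '[[0,-0.02,0,-0.06],[0,-0.025,0,-0.06],[0,-0.02,0,-0.06],[0,0,0,-0.05],[0,0,0,0],[0,0,0,0]]'
python3 -c "
from h import *
go([.3870,.3207,.031],130.3)"
```

```text
time: 11.9
position: [0.3846, 0.3208, 0.1553]
ee_rot: [2.95, 1.082, -0.002]
contact_force: [-0.1, 0.4, 0.4]
grip_width: 0.042
finger_force: 0.0
 t 11.9 tcp [0.3846 0.3208 0.1553] q [-0.03  0.24 -0.83  1.96  0.2   1.03 -1.81] yd -49.72 | d tool [0.0019 0.0017 0.1243] turn(+toolz) -0.0004 tilt [-0.0011 -0.0004] w 0.042
```

```bash
python3 shift.py '[[0.002,0.0015,0.03,0],[0,0,0.04,0],[0,0,0.03,0],[0,0,0,0],[0,0,0,0]]'
python3 -c "
from h import *
go([.3870,.3207,.031],130.3)"
```

```text
time: 12.4
position: [0.3877, 0.3205, 0.0557]
ee_rot: [-2.95, -1.079, 0.002]
contact_force: [0.2, 0.4, 0.8]
grip_width: 0.0417
finger_force: 0.0
 t 12.4 tcp [0.3877 0.3205 0.0557] q [-0.11  0.39 -0.76  2.03  0.36  0.85 -1.94] yd -49.82 | d tool [-0.0003 -0.0006  0.0247] turn(+toolz) -0.002 tilt [-0.0012 -0.0003] w 0.0417
```

```bash
python3 shift.py '[[0,-0.0005,0.01,-0.002],[0,0,0.01,0],[0,0,0.004,0],[0,0,0,0],[0,0,0,0]]'
python3 shift.py '[[0,0,0,0],[0,0,0,0],[0,0,0,0],[0,0,0,0],[0,0,0,0],[0,0,0,0]]' 0.0
python3 - <<'E'
from h import *
go([.3870,.3207,.031],130.3)
p,d=robot.snapshot('wrist');cv2.imwrite('pics/w5.png',p[:,:,::-1])
c=robot.camera_info('wrist');T=pose2(.4257,.2451,27.4)
for y in(-.04,-.03,-.02,-.01,0):
  a=T@[-.06,y,1];print(y,proj([*a[:2],.024+.025],c).round(0))
E
```

```text
time: 12.9
position: [0.3873, 0.3214, 0.0319]
ee_rot: [-2.949, -1.083, -0.0]
contact_force: [-0.4, 0.9, 0.7]
grip_width: 0.0421
finger_force: 0.0
time: 13.5
position: [0.3882, 0.3221, 0.033]
ee_rot: [-2.948, -1.083, -0.003]
contact_force: [-1.4, -0.1, 5.2]
grip_width: 0.013
finger_force: 59.2
 t 13.5 tcp [0.3882 0.3221 0.033 ] q [-0.13  0.43 -0.73  2.04  0.4   0.81 -1.97] yd -49.65 | d tool [-0.0018  0.0003  0.002 ] turn(+toolz) 0.0009 tilt [0.0017 0.0014] w 0.013
-0.04 [[499. 422.]]
-0.03 [[483. 419.]]
-0.02 [[467. 416.]]
-0.01 [[450. 413.]]
0 [[434. 410.]]
```

View pics/w5.png

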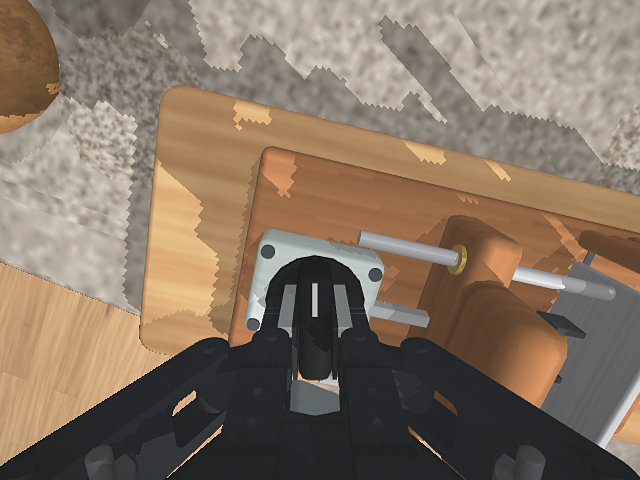

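The view shows the bar held squarely between the pads at (316,310), with 59 N. The clip is hidden from here, so I'll extract the clip, pointer and plate positions from the saved w4 cloud by code.

```bash
python3 - <<'E'
from h import *
W=np.load('pics/w4.npy');img=cv2.imread('pics/w4.png')[:,:,::-1];T=pose2(.4257,.2451,27.4)
f=np.concatenate([W[...,:2],np.ones(W.shape[:2]+(1,))],-1)@np.linalg.inv(T).T;f[...,2]=W[...,2]-.0245
print('front edge strip rows/cols: guide (x,y,z) mm, grey')
for v in range(270,290,2):
    print(v,[(u,*(f[v,u]*1000).round(0).astype(int).tolist(),int(img[v,u].mean())) for u in range(350,394,3)])
print('plate top x~0:',[(v,u) for v,u in []])
for u in range(366,416,3):print(u,(f[228,u]*1000).round(1),img[228,u], '|',(f[205,u]*1000).round(1),img[205,u])
E
```

```text
front edge strip rows/cols: guide (x,y,z) mm, grey
270 [(350, -34, -9, 48, 158), (353, -34, -11, 48, 161), (356, -34, -14, 47, 161), (359, -34, -16, 47, 161), (362, -35, -19, 46, 162), (365, -34, -21, 47, 161), (368, -34, -23, 47, 162), (371, -34, -26, 47, 163), (374, -34, -28, 47, 164), (377, -34, -31, 48, 163), (380, -34, -33, 47, 130), (383, -34, -35, 48, 130), (386, -34, -38, 48, 131), (389, -34, -40, 48, 133), (392, -33, -42, 50, 86)]
272 [(350, -36, -9, 47, 149), (353, -36, -11, 48, 142), (356, -36, -14, 48, 145), (359, -35, -16, 48, 144), (362, -36, -18, 48, 144), (365, -36, -21, 48, 144), (368, -36, -23, 48, 144), (371, -35, -26, 48, 144), (374, -36, -28, 48, 146), (377, -36, -31, 47, 145), (380, -36, -33, 48, 148), (383, -35, -35, 49, 121), (386, -36, -38, 48, 122), (389, -36, -40, 47, 123), (392, -34, -42, 52, 86)]
274 [(350, -38, -9, 47, 190), (353, -37, -11, 48, 196), (356, -38, -14, 47, 128), (359, -37, -16, 49, 126), (362, -37, -19, 48, 126), (365, -38, -21, 47, 126), (368, -38, -23, 47, 125), (371, -38, -26, 47, 125), (374, -38, -29, 46, 118), (377, -38, -31, 48, 120),
[... 3380 characters left out ...]
2 -42.   22.3] [88 91 97] | [ 12.4 -42.2  16.1] [111  74  48]
390 [ -2.6 -41.9  34.2] [89 89 92] | [ 15.6 -41.7  30. ] [93 92 94]
393 [  0.5 -41.9  44.9] [89 88 90] | [ 17.8 -41.9  39.7] [90 90 92]
396 [  3.1 -42.1  53.5] [90 91 92] | [ 20.  -41.9  49.6] [91 90 94]
399 [  5.7 -42.2  62.4] [91 91 93] | [ 21.9 -42.2  57.7] [92 93 93]
402 [  8.2 -42.2  70.9] [106 106 108] | [ 24.1 -41.9  67.5] [89 89 91]
405 [  8.8 -43.8  73. ] [202 200 204] | [ 25.1 -42.8  71.9] [162 162 165]
408 [  8.4 -46.2  71.7] [222 233 244] | [ 25.5 -44.4  73.7] [211 212 214]
411 [ -8.2 -64.3  16. ] [192 130  85] | [ 12.3 -62.7  16. ] [171 109  66]
414 [ -8.4 -67.   15.5] [192 132  87] | [ 12.2 -65.3  15.7] [176 121  80]
```

Results: plate back at y=-42.0, clip from -21.5 to -35.5 with its fin near -28.3 mm. Before turning, I'll re-centre the grip 1.8 mm along the bar so that turning doesn't drag the guide.

```bash
python3 shift.py '[[0,0,0,0],[0,0,0,0],[-0.0018,0,0.001,0],[0,0,0,0],[0,0,0,0]]' 0.03
python3 shift.py '[[0,0,0,0],[0,0,0,0],[0,0,0,0],[0,0,0,0],[0,0,0,0]]' 0.0
python3 -c "
from h import *
go([.3870,.3207,.031],130.3)"
```

```text
time: 14.05
position: [0.3882, 0.321, 0.032]
ee_rot: [-2.948, -1.082, -0.006]
contact_force: [1.8, 0.3, 6.6]
grip_width: 0.03
finger_force: 2.9
time: 14.55
position: [0.388, 0.3219, 0.0329]
ee_rot: [-2.948, -1.083, -0.007]
contact_force: [-0.5, 0.2, 11.2]
grip_width: 0.0127
finger_force: 62.5
 t 14.55 tcp [0.388  0.3219 0.0329] q [-0.13  0.43 -0.74  2.04  0.4   0.81 -1.97] yd -49.66 | d tool [-0.0015  0.0003  0.0019] turn(+toolz) 0.0007 tilt [0.0037 0.0029] w 0.0127
```

```bash
python3 shift.py '[[0,0,0,-0.05],[0,0,0,-0.08],[0,0,0,-0.08],[0,0,0,-0.08],[0,0,0,-0.08],[0,0,0,-0.08],[0,0,0,-0.08],[0,0,0,-0.07]]'
python3 -c "
from h import *
go([.3870,.3207,.031],130.3);print(robot.get_state()['moment'])"
```

```text
time: 15.35
position: [0.3877, 0.3222, 0.0329]
ee_rot: [-2.495, -1.908, -0.007]
contact_force: [-1.6, 0.3, 11.8]
grip_width: 0.0126
finger_force: 62.4
 t 15.35 tcp [0.3877 0.3222 0.0329] q [-0.03  0.48 -0.86  2.04  0.49  0.84 -1.44] yd -15.19 | d tool [-0.0016 -0.0003  0.0019] turn(+toolz) 0.6023 tilt [0.003  0.0033] w 0.0126
[ 0.0405257   0.26276298 -0.20415945]
```

```bash
python3 shift.py '[[0,0,-0.0008,-0.08],[0,0,0,-0.08],[0,0,0,-0.08],[0,0,0,-0.08],[0,0,0,-0.08],[0,0,0,-0.08],[0,0,0,-0.08],[0,0,0,-0.06]]'
python3 - <<'E'
from h import *
go([.3870,.3207,.031],130.3);print(robot.get_state()['moment'])
T=pose2(.4257,.2451,27.4)
for cam in('scene','top'):
    p,d=robot.snapshot(cam);c=robot.camera_info(cam);W=cloud(d,c);cv2.imwrite(f'pics/{cam}_o1.png',p[:,:,::-1])
    f=np.concatenate([W[...,:2],np.ones(W.shape[:2]+(1,))],-1)@np.linalg.inv(T).T;f[...,2]=W[...,2]-.0245
    m=(d>0)&(abs(f[...,0])<.041)&(abs(f[...,1]+.025)<.03)&(f[...,2]>.068)&(f[...,2]<.08);print(cam,'plate top y',m.sum(),np.percentile(f[m][:,1],[5,50,95]) if m.any() else '')
E
```

```text
time: 16.15
position: [0.3873, 0.3221, 0.033]
ee_rot: [-1.794, -2.578, -0.007]
contact_force: [-0.4, 1.8, 6.0]
grip_width: 0.013
finger_force: 61.2
 t 16.15 tcp [0.3873 0.3221 0.033 ] q [ 0.07  0.54 -0.99  2.03  0.59  0.88 -0.89] yd 20.32 | d tool [-0.0012 -0.0008  0.002 ] turn(+toolz) 1.2221 tilt [0.0021 0.0041] w 0.013
[ 0.35055888  0.08873197 -0.19674924]
scene plate top y 77 [-0.01959371 -0.01578572 -0.01395605]
top plate top y 33 [-0.02024574 -0.01804649 -0.01561798]
```

The plate went from -42 to about -15 mm. I'll let go, rise, and look at the pointer and clip with the wrist camera.

```bash
python3 shift.py '[[0,0,0,0],[0,0,0,0],[0,0,0,0],[0,0,-0.02,0],[0,0,-0.04,0],[0,0,-0.04,0],[0,0,0,0.12],[0,0,0,0.15]]' 0.04
python3 shift.py '[[0,0,0,0.15],[0,0,0,0.15],[0,0,0,0.15],[0,0,0,0.15],[0,0,0,0.15],[0,0,0,0.15],[0,0,0,0.15],[0,0,0,0.12]]'
python3 - <<'E'
from h import *
go([.384,.243,.14],117.3)
E
```

```text
time: 17.05
position: [0.3864, 0.3196, 0.1323]
ee_rot: [2.134, 2.304, 0.001]
contact_force: [-0.4, -0.1, -0.8]
grip_width: 0.0395
finger_force: 0.0
time: 17.85
position: [0.3852, 0.3187, 0.1306]
ee_rot: [3.051, 0.744, -0.004]
contact_force: [-0.7, -1.0, -0.5]
grip_width: 0.0403
finger_force: 0.0
 t 17.85 tcp [0.3852 0.3187 0.1306] q [-0.01  0.28 -0.85  1.98  0.25  0.99 -2.07] yd -62.6 | d tool [-0.0359  0.0667 -0.0092] turn(+toolz) 0.0017 tilt [-0.0019 -0.0019] w 0.0403
```

```bash
python3 shift.py '[[-0.016,0.03,0,0],[-0.02,0.036,0,0],[0,0,0,0],[0,0,0,0]]'
cat >> h.py <<'E'
def look(name,T):
    "wrist snapshot: guide-frame cloud (mm)"
    c=robot.camera_info('wrist');p,d=robot.snapshot('wrist');W=cloud(d,c)
    f=np.concatenate([W[...,:2],np.ones(W.shape[:2]+(1,))],-1)@np.linalg.inv(T).T;f[...,2]=W[...,2]-.0245
    cv2.imwrite(f'pics/{name}.png',p[:,:,::-1]);np.savez(f'pics/{name}.npz',f=f,d=d,E=c['extrinsics'],K=c['mtx']);return p,d,f*1000,c
E
python3 - <<'E'
from h import *
T=pose2(.4257,.2451,27.4)
p,d,f,c=look('w6',T)
for a in((-60,-28,22),(0,-15,74),(0,-28,40)):
    w=T@[a[0]/1e3,a[1]/1e3,1];print(a,proj([*w[:2],a[2]/1e3+.0245],c))
w=T@[-.06,-.025,1];u,v=proj([*w[:2],.0465],c)[0].astype(int)
print(u,v);crop(p,max(u-60,0),max(v-45,0),u+60,v+45,6.5,'pics/w6c.png')
E
```

```text
time: 18.25
position: [0.3844, 0.2427, 0.1307]
ee_rot: [3.05, 0.747, -0.003]
contact_force: [0.3, -0.1, 0.6]
grip_width: 0.0402
finger_force: 0.0
(-60, -28, 22) [[369.47072853 254.77602345]]
(0, -15, 74) [[365.98353436 192.9260667 ]]
(0, -28, 40) [[377.69555154 183.79364277]]
365 254
```

View pics/w6c.png

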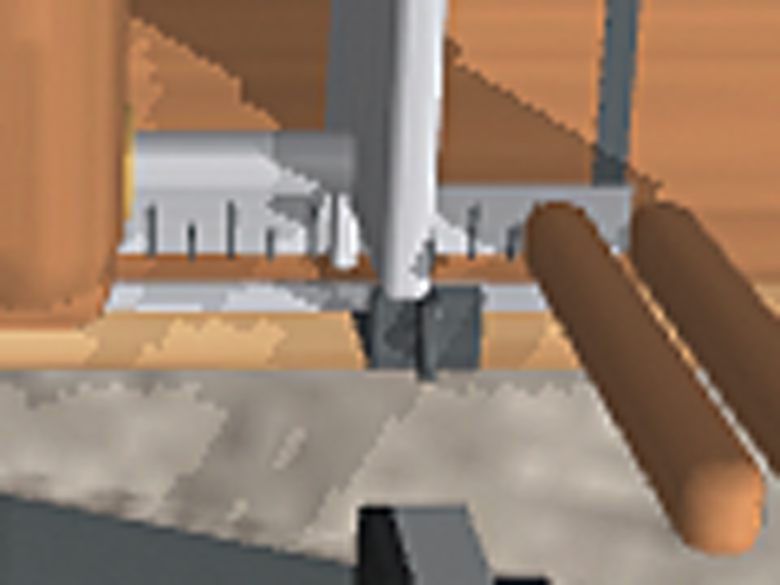

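The crop shows the pointer prong's tip at (345,265) in the crop, i.e. image (358.1,249.8). The clip covers crop 365–480, and its fin is at (424,300–375), i.e. image column ≈370.2. So the pointer is about 10 mm past the fin, well open. I'll measure this exactly.

```bash
python3 - <<'E'
from h import *
z=np.load('pics/w6.npz');f=z['f']*1000;p=cv2.imread('pics/w6.png')[:,:,::-1]
for v in range(240,268,2):print(v,' '.join(f"{u}:{f[v,u,0]:.0f},{f[v,u,1]:.1f},{f[v,u,2]:.0f},{int(p[v,u].mean())}" for u in list(range(353,363,2))+list(range(366,376,1))))
m=(abs(f[...,0])<38)&(abs(f[...,1]+15)<12)&(f[...,2]>71)&(f[...,2]<77);print('plate top y',np.percentile(f[m][:,1],[1,5,50,95,99]))
m=(abs(f[...,0])<38)&(abs(f[...,1]+15)<9)&(f[...,2]>45)&(f[...,2]<66);print('plate back y',m.sum(),np.percentile(f[m][:,1],[5,50,95]))
b=(abs(f[...,2]-40)<12)&(abs(f[...,0])<12)&(f[...,1]>-14)&(f[...,1]<10)&(p[...,0].astype(int)-p[...,2]>35)&(p[...,1]>p[...,0]*.72);print('brass',b.sum(),np.percentile(f[b],[3,50,97],axis=0) if b.any() else '')
k=(abs(f[...,1]-85)<30)&(abs(f[...,0])<30)&(f[...,2]>61)&(f[...,2]<73);print('knob',cv2.minAreaRect(f[k][:,:2].astype(np.float32)))
k=(abs(f[...,1])<130)&(abs(f[...,0])<68)&(abs(f[...,2]-17.5)<4);print('base',cv2.minAreaRect(f[k][:,:2].astype(np.float32)))
E
```

```text
240 353:-49,-14.8,18,96 355:-49,-16.5,18,197 357:-47,-17.4,22,220 359:-38,-15.2,50,77 361:-35,-15.2,60,88 366:-31,-16.8,72,187 367:-31,-17.3,72,202 368:-30,-17.9,73,206 369:-31,-18.6,73,211 370:-30,-19.1,73,219 371:-31,-20.0,72,233 372:-49,-30.2,17,139 373:-49,-31.1,17,146 374:-49,-31.7,18,149 375:-49,-32.5,18,149
242 353:-51,-15.0,17,81 355:-51,-16.6,17,187 357:-48,-17.2,25,216 359:-48,-18.7,25,177 361:-36,-15.4,60,86 366:-32,-16.8,72,195 367:-32,-17.4,72,202 368:-32,-17.9,73,207 369:-32,-18.5,74,213 370:-32,-19.3,73,219 371:-32,-19.9,73,219 372:-51,-30.3,17,211 373:-51,-31.2,17,155 374:-51,-31.9,17,142 375:-51,-32.8,17,148
244 353:-53,-15.0,17,124 355:-52,-16.5,18,162 357:-50,-17.2,25,214 359:-50,-18.8,25,254 361:-38,-15.4,60,82 366:-33,-16.8,73,198 367:-33,-17.5,72,202 368:-33,-17.9,74,207 369:-34,-18.8,72,217 370:-34,-19.5,72,224 371:-34,-20.3,71,174 372:-53,-30.5,16,206 373:-52,-31.0,18,207 374:-53,-32.1,17,210 375:-53,-33.0,16,217
246 353:-54,-15.1,17,125 355:-54,-16.7,17,157 357:-51,-17.2,26,216 359:-52,-18.9,25,249 361:-39,-15.4,61,88 366:-35,-16.8,73,202 367:-35,-17.5,72,203
[... 3089 characters left out ...]
-90,-33.3,-25,151 367:-89,-34.2,-25,153 368:-89,-35.1,-25,159 369:-68,-27.3,27,68 370:-67,-27.8,28,63 371:-67,-28.7,28,92 372:-89,-38.8,-24,129 373:-89,-40.0,-25,147 374:-89,-40.7,-24,127 375:-89,-41.9,-25,125
plate top y [-20.26392983 -19.96389684 -17.68779241 -15.56187307 -15.35490763]
plate back y 775 [-15.55967147 -15.36221635  -7.11929146]
brass 221 [[ -7.6331367  -10.15852317  39.02066528]
 [  1.69996906  -7.56712817  42.59128912]
 [ 10.37775097  -4.93158254  43.93895599]]
knob ((0.9645648002624512, 84.35169219970703), (47.429447174072266, 14.399065971374512), 82.93169403076172)
base ((-2.632488250732422, -0.0351104736328125), (249.0806884765625, 130.56613159179688), 89.81857299804688)
```

Fin at y=-28.5, pointer at -18.1 and rack gap 5.1 mm, so the pointer is 10.4 mm past the clip. The knob bar is at 1.447 rad. I need 15.4 mm of rack travel back, i.e. about 0.70 rad. I'll regrip the knob.

```bash
python3 shift.py '[[0.018,-0.034,0,0],[0.018,-0.034,0,0],[0,0,0,-0.15],[0,0,0,-0.15],[0,0,0,-0.15],[0,0,0,-0.15],[0,0,0,-0.15],[0,0,0,-0.15]]'
python3 shift.py '[[0,0,0,-0.15],[0,0,0,-0.15],[0,0,0,-0.15],[0,0,0,-0.1],[0,0,0,0],[0,0,0,0]]'
python3 -c "
from h import *
go([.3870,.3212,.033],200.3)"
```

```text
time: 19.1
position: [0.3844, 0.3235, 0.1317]
ee_rot: [-2.409, -2.014, -0.001]
contact_force: [0.4, -0.1, -0.3]
grip_width: 0.0402
finger_force: 0.0
time: 19.7
position: [0.3847, 0.3228, 0.1316]
ee_rot: [-1.784, -2.584, -0.001]
contact_force: [-0.2, -0.0, -0.1]
grip_width: 0.0402
finger_force: 0.0
 t 19.7 tcp [0.3847 0.3228 0.1316] q [ 0.21  0.4  -1.15  1.97  0.42  1.04 -0.76] yd 20.76 | d tool [-0.0024  0.0016  0.0986] turn(+toolz) 0.008 tilt [-0.0008  0.0012] w 0.0402
```

```bash
python3 shift.py '[[-0.0024,0.0016,0.03,0.008],[0,0,0.03,0],[0,0,0.02,0],[0,0,0.01,0],[0,0,0.005,0],[0,0,0,0],[0,0,0,0]]'
python3 -c "
from h import *
go([.3870,.3212,.033],200.3)"
```

```text
time: 20.4
position: [0.3882, 0.3209, 0.0376]
ee_rot: [1.794, 2.578, 0.003]
contact_force: [0.3, 0.1, -0.2]
grip_width: 0.0404
finger_force: 0.0
 t 20.4 tcp [0.3882 0.3209 0.0376] q [ 0.08  0.53 -1.    2.03  0.59  0.89 -0.89] yd 20.33 | d tool [ 0.0007 -0.0011  0.0046] turn(+toolz) 0.0005 tilt [0.0015 0.0013] w 0.0404
```

```bash
python3 shift.py '[[0.0007,-0.0008,0.0035,0],[0,0,0,0],[0,0,0,0]]'
python3 shift.py '[[0,0,0,0],[0,0,0,0],[0,0,0,0],[0,0,0,0],[0,0,0,0],[0,0,0,0]]' 0.0
python3 shift.py '[[0,0,0,0.06],[0,0,0,0.08],[0,0,0,0.08],[0,0,0,0.08],[0,0,0,0.08],[0,0,0,0.08],[0,0,0,0.08],[0,0,0,0.06]]'
python3 -c "
from h import *
go([.3870,.3212,.033],160.1)"
```

```text
time: 20.7
position: [0.3868, 0.3204, 0.0334]
ee_rot: [1.794, 2.578, 0.001]
contact_force: [-0.2, -0.9, -0.9]
grip_width: 0.0399
finger_force: 0.0
time: 21.3
position: [0.3871, 0.3205, 0.0335]
ee_rot: [1.794, 2.578, 0.001]
contact_force: [0.9, -0.9, 4.5]
grip_width: 0.0129
finger_force: 61.0
time: 22.1
position: [0.3866, 0.3205, 0.0335]
ee_rot: [2.478, 1.931, 0.0]
contact_force: [0.8, -1.5, 5.1]
grip_width: 0.0124
finger_force: 61.2
 t 22.1 tcp [0.3866 0.3205 0.0335] q [-0.02  0.48 -0.87  2.04  0.49  0.84 -1.42] yd -14.14 | d tool [0.0008 0.0002 0.0005] turn(+toolz) 0.1005 tilt [ 0.0004 -0.0002] w 0.0124
```

```bash
python3 shift.py '[[0,0,0,0.05],[0,0,0,0.03],[0,0,0,0],[0,0,0,0]]'
python3 -c "
from h import *
go([.3870,.3212,.033],160.1)"
```

```text
time: 22.5
position: [0.3865, 0.3205, 0.0335]
ee_rot: [2.551, 1.833, 0.0]
contact_force: [-0.6, -1.4, 5.5]
grip_width: 0.0126
finger_force: 61.3
 t 22.5 tcp [0.3865 0.3205 0.0335] q [-0.03  0.47 -0.86  2.04  0.48  0.84 -1.49] yd -18.62 | d tool [0.0008 0.0002 0.0005] turn(+toolz) 0.0223 tilt [ 0.0001 -0.0001] w 0.0126
```

```bash
python3 shift.py '[[0,0,0,0],[0,0,0,0],[0,0,0,0],[0,0,-0.02,0],[0,0,-0.04,0],[0,0,-0.04,0],[0,0,0,0.12],[0,0,0,0.15]]' 0.04
python3 shift.py '[[0,0,0,0.15],[0,0,0,0.15],[0,0,0,0.15],[0,0,0,0.04],[-0.017,0.034,0,0],[-0.017,0.034,0,0],[0,0,0,0],[0,0,0,0]]'
cat >> h.py <<'E'
def report(name):
    T=pose2(.4257,.2451,27.4);p,d,f,c=look(name,T)
    m=(abs(f[...,0])<38)&(abs(f[...,1]+24)<12)&(f[...,2]>71)&(f[...,2]<77);print('plate top y',np.percentile(f[m][:,1],[1,5,50,95,99]).round(2))
    m=(abs(f[...,0])<38)&(abs(f[...,1]+24)<12)&(f[...,2]>45)&(f[...,2]<66);print('plate back y',m.sum(),np.percentile(f[m][:,1],[5,50,95]).round(2))
    b=(abs(f[...,2]-40)<12)&(abs(f[...,0])<12)&(f[...,1]>-34)&(f[...,1]<10)&(p[...,0].astype(int)-p[...,2]>35)&(p[...,1]>p[...,0]*.72);print('brass',b.sum(),np.percentile(f[b],[3,50,97],axis=0).round(1).tolist() if b.any() else '')
    fin=(f[...,0]<-58)&(f[...,0]>-69)&(f[...,2]>26)&(f[...,2]<30)&(abs(f[...,1]+28.5)<8)&(d>0);print('fin y',fin.sum(),f[fin][:,1].min().round(2),f[fin][:,1].mean().round(2),f[fin][:,1].max().round(2))
    pt=(f[...,0]<-49)&(f[...,0]>-58)&(f[...,2]>22)&(f[...,2]<30)&(abs(f[...,1]+25)<12)&(d>0);q=f[pt];print('pointer',pt.sum(),np.percentile(q,[0,50,100],axis=0).round(1).tolist())
    for x in range(-57,-48,2):
        a=q[abs(q[:,0]-x)<1];print('  x',x,len(a),(a[:,1].min().round(1),a[:,1].mean().round(2),a[:,1].max().round(1)) if len(a) else '')
    k=(abs(f[...,1]-85)<30)&(abs(f[...,0])<30)&(f[...,2]>61)&(f[...,2]<73);print('knob',cv2.minAreaRect(f[k][:,:2].astype(np.float32)))
    h=f[(abs(f[...,1]-20)<30)&(abs(f[...,0])<45)&(abs(f[...,2]-100)<5)];print('head',cv2.minAreaRect(h[:,:2].astype(np.float32)))
E
python3 - <<'E'
from h import *
go([.384,.243,.13],117.3);report('w7')
E
```

```text
time: 23.3
position: [0.3875, 0.3211, 0.1346]
ee_rot: [-2.779, -1.464, -0.005]
contact_force: [-1.3, -0.0, -0.4]
grip_width: 0.0397
finger_force: 0.0
time: 24.1
position: [0.3883, 0.2431, 0.1328]
ee_rot: [3.05, 0.752, -0.0]
contact_force: [-0.6, -0.2, -0.1]
grip_width: 0.0402
finger_force: 0.0
 t 24.1 tcp [0.3883 0.2431 0.1328] q [ 0.13  0.17 -0.83  2.07  0.15  0.96 -1.86] yd -62.31 | d tool [-0.0039 -0.0019  0.0028] turn(+toolz) 0.0067 tilt [-0.0001 -0.0006] w 0.0402
plate top y [-29.91 -29.55 -27.22 -25.15 -24.82]
plate back y 990 [-25.2  -24.92 -13.3 ]
brass 246 [[-8.0, -24.6, 35.3], [1.5, -21.6, 42.4], [9.9, -19.5, 43.7]]
fin y 39 -29.76 -28.27 -27.24
pointer 30 [[-55.2, -29.0, 22.4], [-52.0, -27.5, 24.7], [-49.2, -26.2, 25.3]]
  x -57 0 
  x -55 6 (np.float64(-28.9), np.float64(-27.6), np.float64(-26.3))
  x -53 9 (np.float64(-28.9), np.float64(-27.48), np.float64(-26.5))
  x -51 10 (np.float64(-29.0), np.float64(-27.47), np.float64(-26.2))
  x -49 5 (np.float64(-28.5), np.float64(-27.59), np.float64(-26.3))
knob ((0.31364917755126953, 85.01287841796875), (47.791072845458984, 14.851627349853516), 44.21802520751953)
head ((0.6041412353515625, 19.893695831298828), (15.871092796325684, 67.55925750732422), 89.98353576660156)
```

The pointer is at -27.5 and the fin at about -28.4, with the rack gap near 0 and the guide unmoved. It needs about 0.85 mm (0.04 rad) more towards the slot, so I'll regrip and finish.

```bash
python3 shift.py '[[0.016,-0.034,0,-0.1],[0.016,-0.036,0,-0.1],[0,0,0,-0.15],[0,0,0,-0.15],[0,0,0,-0.15],[0,0,0,-0.11],[0,0,0,0],[0,0,0,0]]'
python3 -c "
from h import *
go([.3867,.3205,.0335],161.38)"
```

```text
time: 24.95
position: [0.3796, 0.3219, 0.1332]
ee_rot: [-2.551, -1.831, -0.001]
contact_force: [0.1, -0.7, -0.5]
grip_width: 0.0401
finger_force: 0.0
 t 24.95 tcp [0.3796 0.3219 0.1332] q [ 0.08  0.31 -0.98  1.98  0.3   1.01 -1.36] yd -18.66 | d tool [0.0008 0.0073 0.0997] turn(+toolz) -0.0007 tilt [-0.0004  0.0012] w 0.0401
```

```bash
python3 shift.py '[[0.0008,0.0073,0.02,0],[0,0,0.03,0],[0,0,0.03,0],[0,0,0.012,0],[0,0,0.003,0],[0,0,0,0],[0,0,0,0]]'
python3 -c "
from h import *
go([.3867,.3205,.0335],161.38)"
```

```text
time: 25.65
position: [0.3881, 0.3203, 0.0395]
ee_rot: [-2.552, -1.833, -0.004]
contact_force: [-0.2, -0.4, 0.5]
grip_width: 0.04
finger_force: 0.0
 t 25.65 tcp [0.3881 0.3203 0.0395] q [-0.02  0.46 -0.87  2.04  0.47  0.85 -1.48] yd -18.62 | d tool [-0.0003 -0.0014  0.006 ] turn(+toolz) -0.0001 tilt [0.0021 0.0017] w 0.04
```

```bash
python3 shift.py '[[-0.0003,-0.0012,0.0055,0],[0,0,0,0],[0,0,0,0]]'
python3 shift.py '[[0,0,0,0],[0,0,0,0],[0,0,0,0],[0,0,0,0],[0,0,0,0],[0,0,0,0]]' 0.0
python3 -c "
from h import *
go([.3867,.3205,.0335],159.1)"
```

```text
time: 25.95
position: [0.3861, 0.3192, 0.0329]
ee_rot: [2.551, 1.833, 0.001]
contact_force: [0.3, 0.9, -0.7]
grip_width: 0.0402
finger_force: 0.0
time: 26.55
position: [0.3861, 0.3193, 0.033]
ee_rot: [2.551, 1.833, 0.0]
contact_force: [-1.0, -1.8, 5.9]
grip_width: 0.0134
finger_force: 61.0
 t 26.55 tcp [0.3861 0.3193 0.033 ] q [-0.03  0.47 -0.86  2.04  0.48  0.84 -1.49] yd -18.61 | d tool [ 0.0013  0.0002 -0.0005] turn(+toolz) 0.0399 tilt [ 0.0004 -0.0002] w 0.0134
```

Turn, hold, release, rise, and measure again.

```bash
python3 shift.py '[[0,0,0,0.02],[0,0,0,0.021],[0,0,0,0],[0,0,0,0]]'
python3 -c "
from h import *
go([.3867,.3205,.0335],159.1)"
python3 shift.py '[[0,0,0,0],[0,0,0,0],[0,0,0,0],[0,0,-0.02,0],[0,0,-0.04,0],[0,0,-0.04,0],[0,0,0,0.12],[0,0,0,0.15]]' 0.04
python3 shift.py '[[0,0,0,0.15],[0,0,0,0.15],[0,0,0,0.15],[0,0,0,0],[-0.017,0.034,0,0],[-0.017,0.034,0,0],[0,0,0,0],[0,0,0,0]]'
python3 - <<'E'
from h import *
go([.384,.243,.13],117.3);report('w8')
rect('wrist',.018,.031,(.426,.2445),.25);rect('wrist',.034,.050,(.426,.2445),.2)
E
```

```text
time: 26.95
position: [0.386, 0.3194, 0.033]
ee_rot: [2.588, 1.78, 0.0]
contact_force: [-1.2, -1.8, 6.6]
grip_width: 0.0129
finger_force: 61.2
 t 26.95 tcp [0.386  0.3194 0.033 ] q [-0.04  0.47 -0.85  2.04  0.48  0.84 -1.53] yd -20.96 | d tool [ 0.0013  0.0002 -0.0005] turn(+toolz) -0.001 tilt [ 0.0004 -0.0002] w 0.0129
time: 27.75
position: [0.387, 0.32, 0.1341]
ee_rot: [-2.809, -1.407, -0.005]
contact_force: [0.7, -0.1, -0.5]
grip_width: 0.0399
finger_force: 0.0
time: 28.55
position: [0.3877, 0.2421, 0.1324]
ee_rot: [3.049, 0.754, -0.0]
contact_force: [0.1, 1.0, 0.2]
grip_width: 0.04
finger_force: 0.0
 t 28.55 tcp [0.3877 0.2421 0.1324] q [ 0.14  0.17 -0.83  2.07  0.15  0.96 -1.86] yd -62.23 | d tool [-0.0029 -0.0025  0.0023] turn(+toolz) 0.0082 tilt [ 0.0001 -0.0005] w 0.04
plate top y [-30.73 -30.42 -28.09 -26.02 -25.77]
plate back y 1054 [-26.1  -25.79 -13.29]
brass 261 [[-7.9, -25.6, 32.6], [1.6, -22.5, 42.4], [9.9, -20.4, 43.8]]
fin y 34 -29.66 -28.51 -27.34
pointer 31 [[-58.0, -29.5, 22.9], [-52.2, -27.8, 24.4], [-49.2, -22.5, 25.8]]
  x -57 1 (np.float64(-22.5), np.float64(-22.46), np.float64(-22.5))
  x -55 6 (np.float64(-29.5), np.float64(-28.36), np.float64(-27.2))
  x -53 9 (np.float64(-29.4), np.float64(-28.14), np.float64(-26.9))
  x -51 11 (np.float64(-29.2), np.float64(-27.93), np.float64(-26.9))
  x -49 4 (np.float64(-29.0), np.float64(-27.97), np.float64(-27.0))
knob ((0.0857086181640625, 84.92704772949219), (47.823490142822266, 15.27570915222168), 42.383018493652344)
head ((0.8988838195800781, 19.794017791748047), (67.06314849853516, 15.999444961547852), 0.0658336952328682)
wrist 0.018 34225 ((426.3252868652344, 245.83767700195312), (162.1345672607422, 365.5210266113281), 27.50924301147461)
wrist 0.034 24008 ((427.8735046386719, 247.39794921875), (122.00413513183594, 252.98374938964844), 25.651521682739258)
```

The pointer is at -28.3 and the fin at -28.5, with the rack head against the plate. The guide is centred and the gripper is clear.

```bash
python3 shift.py '[[0,0,-0.03,0],[0,0,-0.03,0],[0,0,0,0],[0,0,0,0]]' && python3 -c "
from cell import robot
print(robot.close_job())"
```

```text
time: 29.1
position: [0.3879, 0.2447, 0.1934]
ee_rot: [-3.048, -0.758, -0.003]
contact_force: [0.3, -0.2, -0.2]
grip_width: 0.04
finger_force: 0.0
the job is handed in; nothing more can be done
None
```

The job is handed in at 29 s, with no verdict shown: the guide stands about 1 mm from the board's centre and square to it, the stop was opened about 10 mm past the clip and brought back to about 0.2 mm from the fin by my camera measurement, with the rack against the plate and the gripper clear.

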